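# Put the soldering supplies in their own places

## Robot

A 6-joint arm with a two-finger parallel gripper is mounted at the origin on a cart in front of the work surface, level with it; the furniture and walls round the work are solid. World frame = base frame: x ahead of the robot, y to its left, z up, the work surface at z = 0. Lengths are in m, angles in rad, forces in N, time in s.
With the tool pointing down it reaches from about 0.35 to 0.975 m from the base axis. Payload 4.9 kg.
Tool frame: the origin (TCP) lies midway between the tips of the shut fingers; the grasp point (between the pads) lies behind it (manip.grasp_offset is the y of the grasp point in the tool frame, in m); y points along the fingers, z is the direction in which the jaws open and shut, and the axes are right-handed (so a half turn about y gives the same grasp; the last joint's range is limited). The gripper opens to 85 mm and grips with 20 to 120 N. Pads are 22 mm wide; open, the fingers measure 114 mm over their backs; the gripper's body (76 mm by 85 mm) begins 54 mm behind the grasp point. The pads swing forward as they close: fully open they stand 13 mm farther back than shut.
Start: joints at [1.229, 0.053, 1.613, -0, 1.476, -0.119], TCP at [0.138, 0.61, 0.231] pointing down, gripper open.
Joint ranges: [-3.01, 3.01], [-1.01, 2.22], [0.06, 2.58], [-1.02, 4.17], [0.09, 2.62], [-3.14, 3.14]. Speed limits (rad/s): [2.57, 2.57, 3.14, 3.14, 3.14, 3.14].

## Interface

Orientations are given as a unit quaternion [w, x, y, z].
In Python, from plant import manip gives the robot as it stands. The module is installed in compiled form; this text tells all that it offers.
- The arm moves only by the shell command python3 -m jog 'ROWS'. ROWS is a JSON object of lists of equal length, an entry for each row: "offset": the shift along the world's x, y, z in units of 50 mm (1.0 is 50 mm), a list of three; "angular": the turn, a rotation vector about the world's x, y, z in units of 6 degrees (1.0 is 6 degrees), a list of three; "jaw": the finger opening in mm, from 0 to 85.4. In form: {"offset": [[tx, ty, tz], ...], "angular": [[ax, ay, az], ...], "jaw": [jaw, ...]}. A call has 1 to 12 rows; each row shifts and turns the commanded pose from where the row before left it; what a row does not reach is not made up. A row lasts 1/10 s, in which the tool goes at most 50 mm and 8.59 degrees, less where a joint would pass 70% of its speed; a pose out of reach is approached as far as the arm can. A call is refused whole if a number of a shift passes 1 or a number of a turn 1, either way. A call with a gripper value outside its range is refused whole. The fingers move at their own pace and stop on an object; the grip force is fixed at half the most. Time passes only in rows, so rows that do not move let the fingers close. It gives the time, the measured TCP pose, the force and the opening at its end, in the units of the state.
- manip.state(): the state, without advancing time (a new reading comes with each control period).
- manip.grab_frame(name): name is "side" or "top"; returns the picture (400x640x3 uint8, blue, green, red); there is no depth.
- manip.camera_model(name): a dict with "fx", "fy", "cx", "cy" (pixels), "k1" (the pictures are not rectified: a ray, as slopes to the right and down, at radius r is drawn at 1 + k1 r^2 times it, then the intrinsics apply), "rvec" (rotation vector, rad) and "tvec" (3), from world to camera coordinates, as OpenCV has them. Camera axes: x right, y down, z forward; pixel columns grow to the right and rows downward; lengths in m; the calibration is good to about 2 mm. A picture is of the moment at which its call begins. camera_model takes no time and is no camera call.
- manip.job_done(): hands the job in, once; it reports no verdict.
The state is a dict: "time": time; "joint_pos": joint angles; "joint_vel": joint speeds; "joint_efforts": joint torques, N m; "tool_pos": TCP position; "tool_rot": TCP orientation; "contact_force": force on the tool from outside, world axes, zero at the start; "ft_torque": the same for the moment, N m; "gripper_width": opening from 0.0 (shut) to 1.0 (fully open).
Only numpy, scipy, OpenCV 4.12 (cv2) and the standard library are available. Lean on these libraries where they do the work, as an engineer would, in place of code of your own. Each camera call takes 0.05 s, during which the arm holds its last target.

## Task

Put the four soldering supplies in their places: the tin inside the rim of the wide coaster with the yellow felt, the spool of green wire standing inside the rim of the narrow coaster with the green felt, the full paste syringe (plunger pulled out) lying on the painted outline of the long rest between its end stops, and the used-up syringe (plunger pushed in) likewise on the short rest. Do not push the full syringe's plunger in, and leave the flux bottle standing where it is.

Things in the scene. Friction and masses are not known exactly. Their poses are not given: they have to be found in the camera images.
- solder_tin: Round screw tin, white with a yellow-tan lid, 57 mm in diameter, 28 mm high, 60 g; lid fixed. Stands upright; origin: centre of its underside, z up.
- wire_spool: Spool of green wire with wooden flanges, 44 mm in diameter, 34 mm high, 50 g. Stands upright; origin: centre of its underside, z up.
- syringe_full: Syringe lying flat, 57 g: white barrel 22 mm across, 84 mm long along y; black tip ends 56 mm towards +y; white flange (38 wide, 22 high, stops rolling) 42 to 45 mm towards -y, then a blue plunger. Origin: underside of the barrel's middle, axis 11 mm above; grasp there across x. Full one: plunger out, its disc ending 95 to 102 mm towards -y.
- syringe_empty: Syringe lying flat, 57 g: white barrel 22 mm across, 84 mm long along y; black tip ends 56 mm towards +y; white flange (38 wide, 22 high, stops rolling) 42 to 45 mm towards -y, then a blue plunger. Origin: underside of the barrel's middle, axis 11 mm above; grasp there across x. Used-up one: plunger in, its disc ending 57 to 61 mm towards -y.
- plunger_full (a joint): Plunger of the full syringe, m: 0 pushed fully in, 0.045 pulled fully out; starts at 0.038 to 0.045 and must stay out (above 0.03). It slides with about 2.5 N of friction.
- rest_long: Fixed dark steel plate 60 mm wide (x), top at z = 6 mm, open sides, a stop 12 mm high and 8 mm thick at each end; painted syringe outline, tip to +y. Origin: on the bench below the painted barrel's middle. Long one, for the full syringe: clear between stops from 68 mm (+y) to 110 mm (-y), so that it fits only tip to painted tip.
- rest_short: Fixed dark steel plate 60 mm wide (x), top at z = 6 mm, open sides, a stop 12 mm high and 8 mm thick at each end; painted syringe outline, tip to +y. Origin: on the bench below the painted barrel's middle. Short one, for the used-up syringe: clear between stops from 68 mm (+y) to 69 mm (-y); either way round will do.
- coaster_wide: Fixed round wooden coaster with yellow felt, 85 mm outside; floor 4 mm above the bench, rim 4 mm thick and 9 mm high (5 mm above the floor), 77 mm across inside. Origin: centre, on the bench.
- coaster_narrow: Fixed round wooden coaster with green felt, 68 mm outside; floor 4 mm above the bench, rim 4 mm thick and 9 mm high (5 mm above the floor), 60 mm across inside. Origin: centre, on the bench.
- flux_bottle: Bystander: white nozzle bottle, 42 mm in diameter, 94 mm high, standing at the right of the work; must stay where it stands. Origin: centre of its underside.
Not all that is in view belongs to the job. What is shaped like the coaster_narrow but pink is not meant.

How it is judged:
At the end, for the whole second after the job is handed in: Upright or flat on their own floors, at rest: tin within 12 mm of its coaster's centre, spool 10 mm, syringes within 12 mm across, 16 mm along and 0.2 rad of their outlines; full plunger out over 30 mm; flux bottle upright within 20 mm of its start (horizontal distance between solder_tin and coaster_wide below 0.012 m and z of solder_tin in the frame of coaster_wide between 0.002 and 0.007 m and angle between each of solder_tin, wire_spool, syringe_full, syringe_empty's own z axis and vertical below 0.08 rad and horizontal distance between wire_spool and coaster_narrow below 0.01 m and z of wire_spool in the frame of coaster_narrow between 0.002 and 0.007 m and x of syringe_full in the frame of rest_long between -0.012 and 0.012 m and y of syringe_full in the frame of rest_long between -0.016 and 0.016 m and z of syringe_full in the frame of rest_long between 0.004 and 0.009 m and angle between the y axis of syringe_full and the y axis of rest_long, either way round below 0.2 rad and x of syringe_empty in the frame of rest_short between -0.012 and 0.012 m and y of syringe_empty in the frame of rest_short between -0.016 and 0.016 m and z of syringe_empty in the frame of rest_short between 0.004 and 0.009 m and angle between the y axis of syringe_empty and the y axis of rest_short, either way round below 0.2 rad and value of joint plunger_full above 0.03 m and linear speed of each of solder_tin, wire_spool, syringe_full, syringe_empty below 0.02 m/s and distance of flux_bottle from where it was at the start of the episode below 0.02 m and angle between flux_bottle's own z axis and vertical below 0.1 rad); the robot touches nothing.
It fails at once if the flux bottle is knocked over (angle between flux_bottle's own z axis and vertical above 0.5 rad).
It fails at once if the full syringe's plunger is pushed in (value of joint plunger_full below 0.02 m).
It also fails if it takes over 106 s, if anything falls off the work surface, if the arm or the gripper's body presses on something with over 40 N, if the wrist force passes 120 N, or if a joint passes its speed limit or range.

## Working session

There is one attempt and no reset: what is moved stays moved. The work goes in short steps, Python scripts to look and compute and a shell command to move; the robot and the scene stay as the last step left them, time stands still between calls to the robot, and variables do not carry over. Pictures are saved under pics/ and viewed, and the job is handed in when it is done.

```bash
mkdir -p pics; python3 - <<'E'
from plant import manip
import cv2
print(manip.state()); print(manip.grasp_offset)
for n in("top","side"):
    cv2.imwrite(f"pics/{n}0.png",manip.grab_frame(n)); print(manip.camera_model(n))
E
```

```text
{'time': 0.0, 'joint_pos': array([ 1.22900571e+00,  5.33423020e-02,  1.61429836e+00,  9.82280775e-06,
        1.47601596e+00, -1.18993575e-01]), 'joint_vel': array([ 0.00131241, -0.0015941 , -0.00150542,  0.00152299, -0.0004271 ,
        0.00076044]), 'joint_efforts': array([ 8.49857752e-04, -3.93644035e+01, -3.70194519e+01,  4.43093541e-05,
        6.60609832e-03,  3.93789108e-06]), 'tool_pos': array([0.13787969, 0.60895685, 0.23006945]), 'tool_rot': array([-0.70201379,  0.70343309, -0.07877813,  0.07843812]), 'contact_force': array([-0.84740991,  0.34535144, -0.05965702]), 'ft_torque': array([-0.00040132, -0.01324855,  0.0212344 ]), 'gripper_width': 1.0002227131395751}
-0.0187
{'fx': 473.5565815531395, 'fy': 473.5565815531395, 'cx': 324.241028719429, 'cy': 205.21867217939572, 'k1': -0.140881354140091, 'rvec': array([ 2.11697575, -2.13480352,  0.21111383]), 'tvec': array([0.0120915 , 0.53831521, 1.05657079])}
{'fx': 388.20043248493556, 'fy': 388.20043248493556, 'cx': 322.9993746398273, 'cy': 200.88651125032732, 'k1': -0.0045787592183770005, 'rvec': array([ 2.29743020e-04, -2.64954002e+00,  1.63896828e+00]), 'tvec': array([0.5443788 , 0.00995925, 1.04465411])}
```

View pics/top0.png

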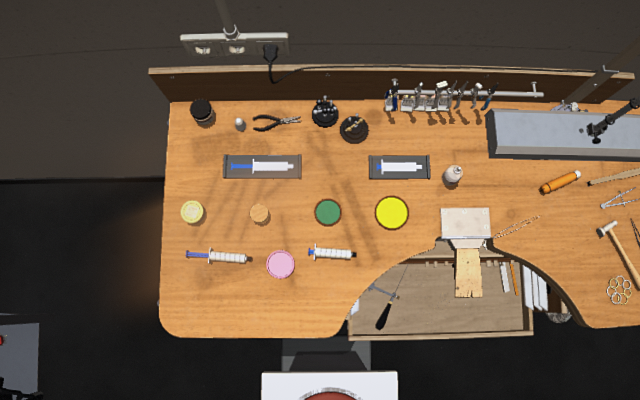

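View pics/side0.png

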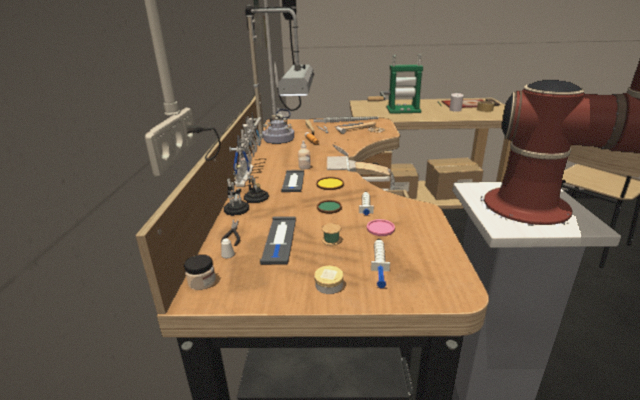

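The top view has the tin at (192,212), spool (260,214), green coaster (328,212), yellow coaster (391,212), pink decoy (280,264). The long rest is at (262,166) and the short rest at (400,167). The full syringe is at (218,257), the empty one at (332,253) and the flux bottle at (453,175). Next I'll measure.

```bash
cat > h.py <<'E'
import numpy as np, cv2
from plant import manip
def cam(n):
    c=manip.camera_model(n)
    K=np.array([[c["fx"],0,c["cx"]],[0,c["fy"],c["cy"]],[0,0,1]]);d=np.array([c["k1"],0,0,0.])
    return K,d,np.asarray(c["rvec"]),np.asarray(c["tvec"])
def ray(n,pts):
    K,d,r,t=cam(n); R=cv2.Rodrigues(r)[0]
    u=cv2.undistortPoints(np.array(pts,float).reshape(-1,1,2),K,d).reshape(-1,2)
    D=np.c_[u,np.ones(len(u))]@R; return -R.T@t,D
def plane(n,pts,z):
    o,D=ray(n,pts); return o+D*((z-o[2])/D[:,2])[:,None]
def proj(n,P):
    K,d,r,t=cam(n); return cv2.projectPoints(np.array(P,float).reshape(-1,1,3),r,t,K,d)[0].reshape(-1,2)
def tri(pt,ps):
    o1,D1=ray("top",[pt]);o2,D2=ray("side",[ps]);a=D1[0]/np.linalg.norm(D1[0]);b=D2[0]/np.linalg.norm(D2[0])
    s=np.linalg.lstsq(np.c_[a,-b],o2-o1,rcond=None)[0]; p=o1+s[0]*a;q=o2+s[1]*b
    return (p+q)/2,np.linalg.norm(p-q)
E
python3 - <<'E'
import cv2
a=cv2.imread("pics/top0.png")[135:295,165:475]
cv2.imwrite("pics/top0z.png",cv2.resize(a,None,fx=2.5,fy=2.5,interpolation=cv2.INTER_CUBIC))
a=cv2.imread("pics/side0.png")[150:310,220:430]
cv2.imwrite("pics/side0z.png",cv2.resize(a,None,fx=3.5,fy=3.5,interpolation=cv2.INTER_CUBIC))
E
```

```text
(no output)
```

View pics/top0z.png

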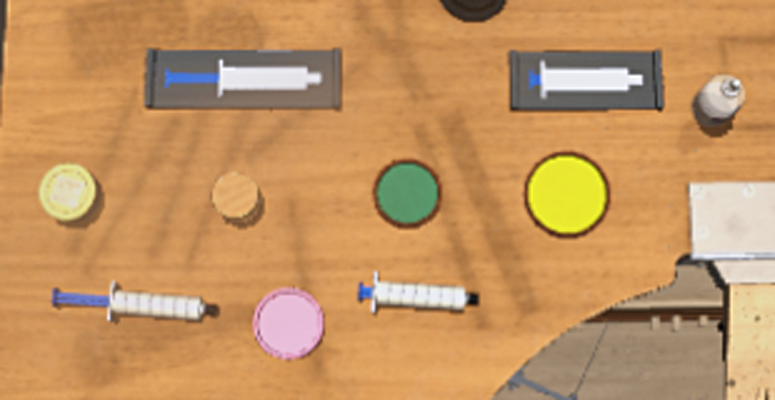

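View pics/side0z.png

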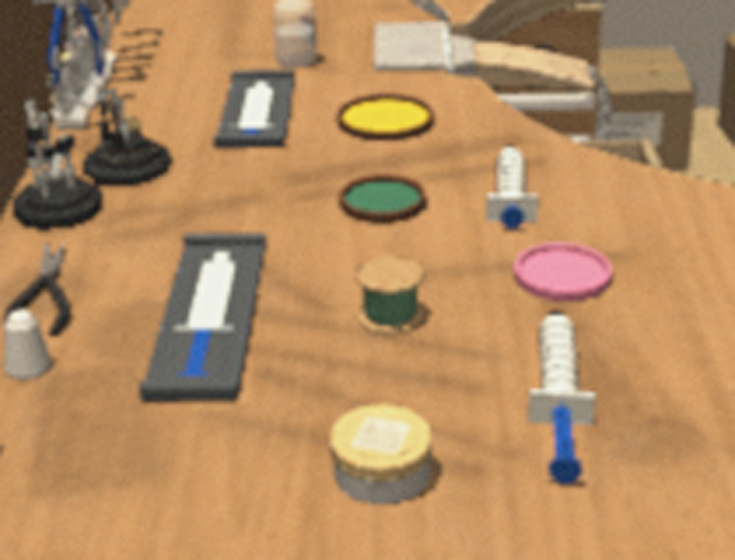

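In both views the left syringe has its plunger out, so it is the full one, and the one near (332,253) is empty. All tips and painted outlines point to image right (world −y). Next come masks and rays.

```bash
cat > m.py <<'E'
from h import *
import sys
def comp(mask,box,off=(0,0)):
    x0,y0,x1,y1=box; m=np.zeros_like(mask); m[y0:y1,x0:x1]=mask[y0:y1,x0:x1]
    n,l,s,c=cv2.connectedComponentsWithStats(m.astype(np.uint8))
    if n<2: return None
    i=1+np.argmax(s[1:,4]); return l==i
def blob(mask,box,z,name,n="top"):
    b=comp(mask,box)
    if b is None: print(name,None);return
    c=max(cv2.findContours(b.astype(np.uint8),cv2.RETR_EXTERNAL,cv2.CHAIN_APPROX_NONE)[0],key=len)
    (cx,cy),(w,h),a=cv2.minAreaRect(c); e=cv2.fitEllipse(c) if len(c)>5 else None
    M=b.nonzero(); cen=(M[1].mean(),M[0].mean())
    P=plane(n,c.reshape(-1,2),z)[:,:2]
    (X,Y),(W,H),A=cv2.minAreaRect(P.astype(np.float32)*1000)
    pc=plane(n,[cen],z)[0]
    print(name,"px",np.round(cen,1),"area",b.sum(),"world",np.round(pc[:2],4),"rect ctr",round(X,1),round(Y,1),"size",round(W,1),round(H,1),"ang",round(A,1))
E
python3 - <<'E'
from m import *
I=cv2.imread("pics/top0.png");H=cv2.cvtColor(I,cv2.COLOR_BGR2HSV).astype(int);h,s,v=H[...,0],H[...,1],H[...,2]
for p in [(192,212),(180,212),(259,213),(328,212),(391,212),(280,264),(240,166),(268,166),(196,254),(226,258),(332,254),(250,200),(448,172),(313,251)]: print(p,H[p[1],p[0]])
blob((h>=24)&(h<=32)&(s>60)&(v>140),(175,195,210,230),.028,"tin")
blob((h>40)&(h<85)&(s>60),(305,190,350,235),.004,"green")
blob((h>=26)&(h<=34)&(s>200)&(v>180),(365,185,420,235),.004,"yellow")
dark=(v<110)&(s<90)
blob(dark|((s<60))|((h>100)&(h<130)&(s>100)),(215,148,310,185),.006,"long")
blob(dark|((s<60))|((h>100)&(h<130)&(s>100)),(362,148,438,185),.006,"short")
w=(s<70)&(v>150)
b=(h>100)&(h<130)&(s>100)
blob(w,(225,150,305,185),.006,"longpaintW"); blob(b,(225,150,305,185),.006,"longpaintB")
blob(w,(372,150,428,185),.006,"shortpaintW"); blob(b,(370,150,428,185),.006,"shortpaintB")
blob(w,(180,240,262,275),.011,"fullW"); blob(b,(175,240,262,275),.011,"fullB")
blob(w,(305,235,360,270),.011,"emptyW"); blob(b,(305,235,360,270),.011,"emptyB")
E
```

```text
(192, 212) [ 26  46 225]
(180, 212) [ 19 114 205]
(259, 213) [ 16 133 221]
(328, 212) [ 67 100 148]
(391, 212) [ 30 202 233]
(280, 264) [162  48 232]
(240, 166) [110 172 219]
(268, 166) [126   5 234]
(196, 254) [115 120 200]
(226, 258) [ 20   7 232]
(332, 254) [102   5 240]
(250, 200) [ 15 143 202]
(448, 172) [ 16  23 210]
(313, 251) [110 139 215]
tin px [191.4 211.4] area 250 world [0.5302 0.327 ] rect ctr 530.0 326.8 size 52.0 51.3 ang 89.7
green px [327.5 211.7] area 454 world [ 0.5314 -0.0007] rect ctr 531.3 -1.3 size 57.3 55.6 ang 44.2
yellow px [391.3 212.4] area 734 world [ 0.5283 -0.1564] rect ctr 528.3 -156.0 size 74.1 72.0 ang 89.4
long px [257.4 164.5] area 1441 world [0.6512 0.1723] rect ctr 647.5 162.2 size 191.5 56.8 ang 89.4
short px [398.9 166.8] area 1366 world [ 0.6429 -0.1795] rect ctr 644.0 -180.4 size 152.4 59.6 ang 89.8
longpaintW px [270.9 166. ] area 359 world [0.6471 0.1385] rect ctr 648.8 134.6 size 36.1 102.0 ang 1.3
longpaintB px [240.7 165.5] area 91 world [0.6491 0.2139] rect ctr 649.0 211.9 size 15.5 52.6 ang 1.9
shortpaintW px [398.9 166.1] area 356 world [ 0.6448 -0.1796] rect ctr 643.6 -185.1 size 100.5 36.2 ang 88.0
shortpaintB px [378.2 166.2] area 20 world [ 0.6447 -0.1279] rect ctr 645.1 -128.6 size 7.5 15.5 ang 88.1
fullW px [226.2 256.4] area 322 world [0.4234 0.2427] rect ctr 427.9 242.2 size 94.6 36.0 ang 89.9
fullB px [197.6 254.4] area 56 world [0.4283 0.3124] rect ctr 428.6 312.7 size 47.4 7.4 ang 85.3
emptyW px [331.4 252.4] area 328 world [ 0.4314 -0.0088] rect ctr 430.8 -10.7 size 90.4 38.3 ang 84.0
emptyB px [310.9 251.4] area 21 world [0.4343 0.04  ] rect ctr 435.2 39.8 size 9.5 9.6 ang 89.7
```

```bash
python3 - <<'E'
from m import *
from scipy.spatial.transform import Rotation as R
I=cv2.imread("pics/top0.png");H=cv2.cvtColor(I,cv2.COLOR_BGR2HSV).astype(int);h,s,v=H[...,0],H[...,1],H[...,2]
w=(s<70)&(v>150);b=(h>100)&(h<130)&(s>100)
def axis(box,z,name):
    m=comp(w,box); ys,xs=m.nonzero(); P=[]
    for x in np.unique(xs):
        c=ys[xs==x]
        if 7<=len(c)<=11: P.append((x,c.mean()))
    P=np.array(P); W=plane("top",P,z); k=np.polyfit(W[:,1],W[:,0],1)
    print(name,"barrel y",W[[0,-1],1].round(4),"px",P[[0,-1]],"x at mid",np.polyval(k,W[:,1].mean()).round(4),"slope dx/dy",k[0].round(3),"resid",np.std(W[:,0]-np.polyval(k,W[:,1])).round(4))
    # flange column extents
    W=plane("top",np.c_[xs,ys],z); print("  white y range",W[:,1].max().round(4),W[:,1].min().round(4), "cols",[ (x,(xs==x).sum()) for x in np.unique(xs)][:8])
axis((180,240,262,275),.011,"full");axis((305,235,360,270),.011,"empty")
axis((225,150,305,185),.006,"long");axis((372,150,428,185),.006,"short")
# spool: hough in zoomed crop
for nm,box,rm,z in(("spool",(235,190,285,235),.022,.034),("tin",(168,190,216,235),.0285,.028)):
    x0,y0,x1,y1=box;g=cv2.resize(I[y0:y1,x0:x1,0],None,fx=8,fy=8,interpolation=cv2.INTER_CUBIC);g=cv2.GaussianBlur(g,(9,9),0)
    r=rm*473.5/1.0*8*1.0/1.06*1.05
    c=cv2.HoughCircles(g,cv2.HOUGH_GRADIENT,1,20,param1=60,param2=12,minRadius=int(r*.85),maxRadius=int(r*1.2))
    if c is not None:
        for q in c[0][:3]:
            px=((q[0]+.5)/8-.5+x0,(q[1]+.5)/8-.5+y0); print(nm,np.round(px,1),"r px",q[2]/8,"exp",r/8,plane("top",[px],z)[0].round(4))
S=cv2.imread("pics/side0.png");Hs=cv2.cvtColor(S,cv2.COLOR_BGR2HSV).astype(int);h,s,v=Hs[...,0],Hs[...,1],Hs[...,2]
m=comp((h>40)&(h<90)&(s>50),(318,220,348,250));ys,xs=m.nonzero();print("side wire px",xs.mean(),ys.mean(),xs.min(),xs.max(),ys.min(),ys.max(), tri((259.4,213.8),(xs.mean(),ys.min())))
print("proj spool centre guess side",proj("side",[[.528,.166,.017]]))
q=manip.state()["tool_rot"];print(R.from_quat(q[[1,2,3,0]]).as_matrix().round(4))
E
```

```text
full barrel y [0.2867 0.1998] px [[208.         257.66666667]
 [244.         257.5       ]] x at mid 0.4234 slope dx/dy 0.09 resid 0.0016
  white y range 0.2895 0.1949 cols [(np.int64(207), np.int64(1)), (np.int64(208), np.int64(9)), (np.int64(209), np.int64(10)), (np.int64(210), np.int64(10)), (np.int64(211), np.int64(9)), (np.int64(212), np.int64(9)), (np.int64(213), np.int64(8)), (np.int64(214), np.int64(8))]
empty barrel y [ 0.0279 -0.0531] px [[316.  251. ]
 [350.  253.5]] x at mid 0.431 slope dx/dy 0.083 resid 0.0005
  white y range 0.0351 -0.0556 cols [(np.int64(313), np.int64(4)), (np.int64(314), np.int64(16)), (np.int64(315), np.int64(12)), (np.int64(316), np.int64(9)), (np.int64(317), np.int64(8)), (np.int64(318), np.int64(8)), (np.int64(319), np.int64(8)), (np.int64(320), np.int64(8))]
long barrel y [0.1855 0.0985] px [[252.         167.33333333]
 [287.         166.        ]] x at mid 0.647 slope dx/dy 0.005 resid 0.0006
  white y range 0.186 0.0836 cols [(np.int64(252), np.int64(9)), (np.int64(253), np.int64(14)), (np.int64(254), np.int64(10)), (np.int64(255), np.int64(9)
[... 278 characters left out ...]
4(381), np.int64(14)), (np.int64(382), np.int64(15)), (np.int64(383), np.int64(12)), (np.int64(384), np.int64(9)), (np.int64(385), np.int64(9)), (np.int64(386), np.int64(9)), (np.int64(387), np.int64(9)), (np.int64(388), np.int64(9))]
tin [190.8 210.4] r px 11.7375 exp 13.36744103773585 [0.5326 0.3286 0.028 ]
tin [188.8 212. ] r px 13.625 exp 13.36744103773585 [0.5287 0.3334 0.028 ]
side wire px 331.3269230769231 237.29807692307693 325 338 233 242 (array([0.5237514 , 0.16358593, 0.01757457]), np.float64(0.0024400860789744964))
proj spool centre guess side [[328.9850931  233.68457893]]
[[ 9.753e-01 -6.000e-04  2.210e-01]
 [-2.210e-01 -1.800e-03  9.753e-01]
 [-2.000e-04 -1.000e+00 -1.900e-03]]
```

Measured positions (m):

| Item | x | y | Note |
|---|---|---|---|
| Tin | .530 | .327 | |
| Spool | ~.526 | ~.165 | |
| Full syringe | .423 | .238 | yaw slope ~.08 |
| Empty syringe | .431 | −.0115 | |
| Long rest | .648 | .1405 | |
| Short rest | .6445 | −.180 | |
| Green coaster | .531 | −.001 | |
| Yellow coaster | .528 | −.156 | |

Sizes match the given ones. First move: above the tin, with the jaw axis turned towards x.

```bash
python3 -m jog '{"offset":[[0.65,-0.47,-0.1],[0.65,-0.47,-0.1],[0.65,-0.47,-0.1],[0.65,-0.47,-0.1],[0.65,-0.47,-0.1],[0.65,-0.47,-0.1],[0.65,-0.47,-0.1],[0.65,-0.47,-0.1],[0.65,-0.47,-0.1],[0.65,-0.47,-0.1],[0.65,-0.47,-0.1],[0.65,-0.47,-0.1]],"angular":[[0,0,-1],[0,0,-1],[0,0,-1],[0,0,-1],[0,0,-1],[0,0,-1],[0,0,-1],[0,0,-1],[0,0,-1],[0,0,-1],[0,0,-1],[0,0,-1]],"jaw":[85,85,85,85,85,85,85,85,85,85,85,85]}'
python3 -m jog '{"offset":[[0,0,0],[0,0,0],[0,0,0]],"angular":[[0,0,-0.8],[0,0,0],[0,0,0]],"jaw":[85,85,85]}'
python3 - <<'E'
from h import *
print(manip.state())
for n in("top","side"):
    cv2.imwrite(f"pics/{n}1.png",manip.grab_frame(n))
E
```

```text
time: 1.3
tool_pos: [0.529, 0.3262, 0.1705]
tool_rot: [-0.521, 0.521, -0.478, 0.478]
contact_force: [-0.2, -0.0, 0.5]
gripper_width: 0.996
time: 1.6
tool_pos: [0.5277, 0.3276, 0.1709]
tool_rot: [-0.502, 0.503, -0.498, 0.497]
contact_force: [-0.4, -0.1, -0.2]
gripper_width: 0.997
{'time': 1.6, 'joint_pos': array([4.35773081e-01, 8.73427400e-02, 1.67906370e+00, 1.86825835e-04,
       1.37605825e+00, 4.26183110e-01]), 'joint_vel': array([ 0.01492927, -0.00704546,  0.0010837 , -0.00054189, -0.00136317,
        0.00386638]), 'joint_efforts': array([-6.58421908e-01, -3.94061100e+01, -3.59187198e+01, -2.62599316e-02,
       -6.06412927e-03,  1.95319910e-02]), 'tool_pos': array([0.52765078, 0.32759427, 0.17085652]), 'tool_rot': array([-0.50211601,  0.50264933, -0.49777359,  0.49743805]), 'contact_force': array([-0.40480265, -0.08948474, -0.23791015]), 'ft_torque': array([ 0.04184784,  0.02722143, -0.02680241]), 'gripper_width': 0.9967152011216834}
```

```bash
python3 - <<'E'
from h import *
print("tin side lid",plane("side",[(328.9,275.1)],.028), tri((191.4,211.4),(328.9,275.1)))
print("spool side top",plane("side",[(331.4,229.0)],.034), tri((259.4,213.8),(331.4,229)))
print("green side",plane("side",[(329.1,206.7)],.004),"yellow",plane("side",[(330.3,183.3)],.004))
E
```

```text
tin side lid [[0.5279835  0.33596672 0.028     ]] (array([0.52956028, 0.32850761, 0.02265158]), np.float64(0.003028595594782906))
spool side top [[0.52222983 0.1735543  0.034     ]] (array([0.52275507, 0.16225653, 0.02740994]), np.float64(0.0010255587231549185))
green side [[0.52789749 0.00484999 0.004     ]] yellow [[ 0.52418841 -0.15092793  0.004     ]]
```

View pics/side1.png

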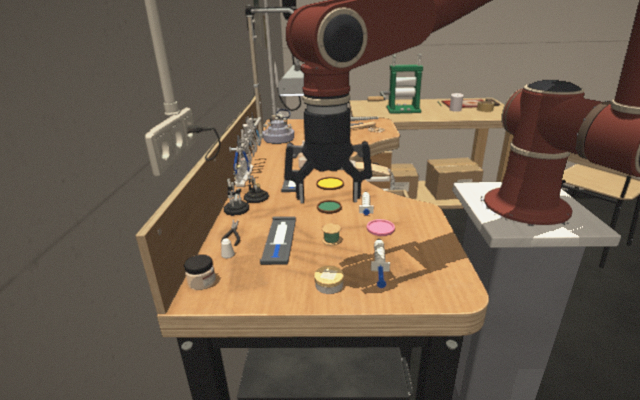

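The side view shows the open gripper above and behind the tin line, with jaws spread along x. Both views agree on the tin to a few mm. Descending.

```bash
python3 -m jog '{"offset":[[0.03,0,-0.8],[0,0,-0.8],[0,0,-0.8],[0,0,-0.6],[0,0,-0.3],[0,0,-0.06],[0,0,0],[0,0,0]],"angular":[[0,0,0],[0,0,0],[0,0,0],[0,0,0],[0,0,0],[0,0,0],[0,0,0],[0,0,0]],"jaw":[85,85,85,85,85,85,85,60]}'
python3 -m jog '{"offset":[[0,0,0],[0,0,0],[0,0,0],[0,0,0],[0,0,0]],"angular":[[0,0,0],[0,0,0],[0,0,0],[0,0,0],[0,0,0]],"jaw":[50,50,50,50,50]}'
python3 - <<'E'
from h import *
for n in("top","side"):
    cv2.imwrite(f"pics/{n}2.png",manip.grab_frame(n))
a=cv2.imread("pics/side2.png")[120:310,220:430]
cv2.imwrite("pics/side2z.png",cv2.resize(a,None,fx=3,fy=3,interpolation=cv2.INTER_CUBIC))
E
```

```text
time: 2.5
tool_pos: [0.5312, 0.3285, 0.0057]
tool_rot: [0.503, -0.501, 0.497, -0.498]
contact_force: [-0.9, 0.2, -0.0]
gripper_width: 0.855
time: 3.0
tool_pos: [0.5315, 0.3285, 0.0063]
tool_rot: [0.503, -0.5, 0.498, -0.499]
contact_force: [-1.0, -0.3, 5.0]
gripper_width: 0.627
```

View pics/side2z.png

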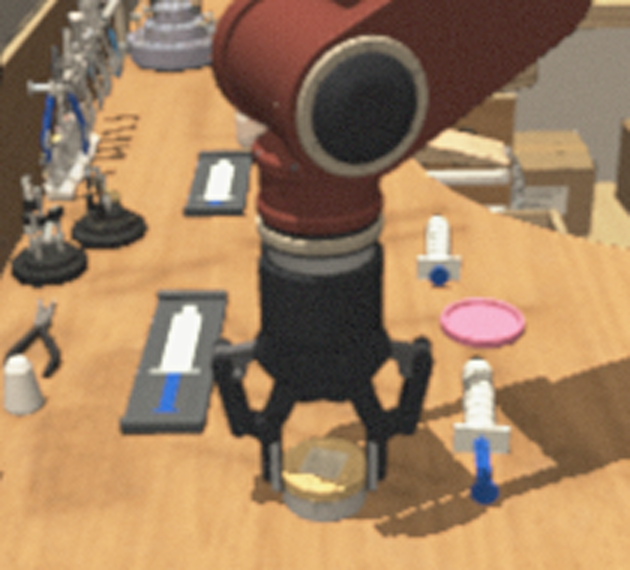

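```bash
python3 -m jog '{"offset":[[0,0,0],[0,0,0],[0,0,0],[0,0,0.2],[0,0,0.3],[0,0,0.5],[0,0,0],[0,0,0]],"angular":[[0,0,0],[0,0,0],[0,0,0],[0,0,0],[0,0,0],[0,0,0],[0,0,0],[0,0,0]],"jaw":[40,40,40,40,40,40,40,40]}'
python3 - <<'E'
from h import *
for n in("top","side"):
    cv2.imwrite(f"pics/{n}3.png",manip.grab_frame(n))
a=cv2.imread("pics/side3.png")[120:310,220:430]
b=cv2.imread("pics/top3.png")[150:260,130:270]
cv2.imwrite("pics/c3.png",np.hstack([cv2.resize(a,(400,400),interpolation=cv2.INTER_CUBIC),cv2.resize(b,(400,400),interpolation=cv2.INTER_CUBIC)]))
E
```

```text
time: 3.9
tool_pos: [0.5303, 0.3279, 0.0547]
tool_rot: [0.503, -0.501, 0.498, -0.498]
contact_force: [-0.0, 0.5, -1.9]
gripper_width: 0.624
```

View pics/c3.png

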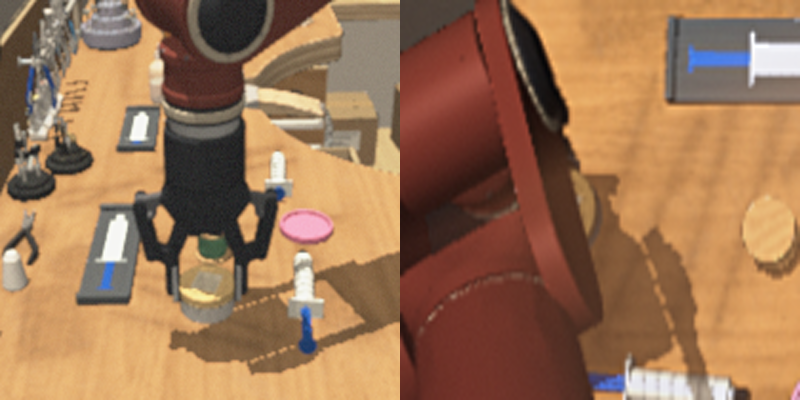

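The tin is held level and lifted clear of the bench. Carrying it to the yellow coaster.

```bash
python3 -m jog '{"offset":[[0,-0.4,0.4],[0,-0.8,0.2],[0,-0.9,0],[0,-0.9,0],[0,-0.9,0],[0,-0.9,0],[0,-0.9,0],[0,-0.9,0],[0,-0.9,0],[0,-0.9,0],[0,-0.8,0],[-0.02,-0.4,0]],"angular":[[0,0,0],[0,0,0],[0,0,0],[0,0,0],[0,0,0],[0,0,0],[0,0,0],[0,0,0],[0,0,0],[0,0,0],[0,0,0],[0,0,0]],"jaw":[40,40,40,40,40,40,40,40,40,40,40,40]}'
python3 -m jog '{"offset":[[0,-0.05,0],[0,0,0],[0,0,0]],"angular":[[0,0,0],[0,0,0],[0,0,0]],"jaw":[40,40,40]}'
python3 - <<'E'
from h import *
print(manip.state()["tool_pos"])
for n in("top","side"):
    cv2.imwrite(f"pics/{n}4.png",manip.grab_frame(n))
a=cv2.imread("pics/side4.png")[80:270,220:430]
b=cv2.imread("pics/top4.png")[150:290,310:470]
cv2.imwrite("pics/c4.png",np.hstack([cv2.resize(a,(400,400),interpolation=cv2.INTER_CUBIC),cv2.resize(b,(400,400),interpolation=cv2.INTER_CUBIC)]))
E
```

```text
time: 5.2
tool_pos: [0.5276, -0.1552, 0.082]
tool_rot: [-0.501, 0.502, -0.499, 0.498]
contact_force: [0.3, 0.8, -1.2]
gripper_width: 0.626
time: 5.5
tool_pos: [0.5281, -0.1538, 0.0824]
tool_rot: [-0.502, 0.502, -0.499, 0.497]
contact_force: [-0.4, 0.3, -0.2]
gripper_width: 0.625
[ 0.52808701 -0.15379214  0.08242002]
```

View pics/c4.png

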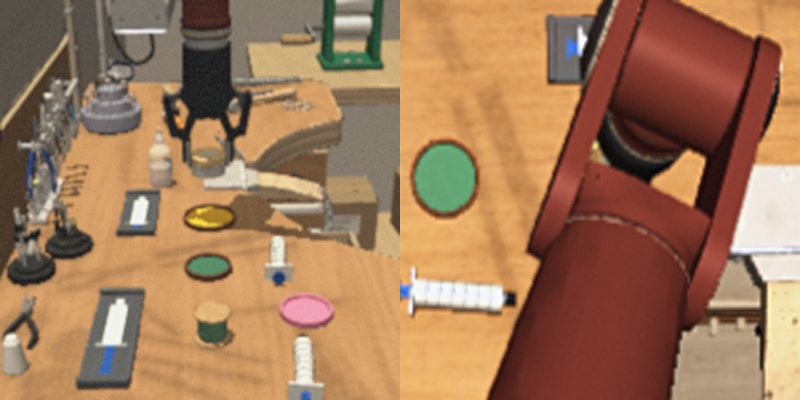

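```bash
python3 -m jog '{"offset":[[0.01,-0.01,-0.4],[0,0,-0.4],[0,0,-0.3],[0,0,-0.2],[0,0,-0.1],[0,0,-0.03],[0,0,0],[0,0,0]],"angular":[[0,0,0],[0,0,0],[0,0,0],[0,0,0],[0,0,0],[0,0,0],[0,0,0],[0,0,0]],"jaw":[40,40,40,40,40,40,40,40]}'
```

```text
time: 6.4
tool_pos: [0.5298, -0.1558, 0.0127]
tool_rot: [0.502, -0.502, 0.498, -0.499]
contact_force: [-0.4, -0.4, -1.2]
gripper_width: 0.627
```

```bash
python3 -m jog '{"offset":[[-0.01,0.02,-0.03],[0,0,-0.02],[0,0,0],[0,0,0],[0,0,0],[0,0,0],[0,0,0],[0,0,0.3],[0,0,0.7],[0,0,0.8]],"angular":[[0,0,0],[0,0,0],[0,0,0],[0,0,0],[0,0,0],[0,0,0],[0,0,0],[0,0,0],[0,0,0],[0,0,0]],"jaw":[40,40,40,64,68,75,85,85,85,85]}'
python3 -m jog '{"offset":[[-0.1,0.9,0],[0,0.9,0],[0,0.9,0],[0,0.9,0],[0,0.9,0],[0,0.9,0],[0,0.9,0],[0,0,0],[0,0,0]],"angular":[[0,0,0],[0,0,0],[0,0,0],[0,0,0],[0,0,0],[0,0,0],[0,0,0],[0,0,0],[0,0,0]],"jaw":[85,85,85,85,85,85,85,85,85]}'
python3 - <<'E'
from h import *
print(manip.state()["tool_pos"])
for n in("top","side"):
    cv2.imwrite(f"pics/{n}5.png",manip.grab_frame(n))
a=cv2.imread("pics/side5.png")[80:270,220:430]
b=cv2.imread("pics/top5.png")[150:290,310:470]
cv2.imwrite("pics/c5.png",np.hstack([cv2.resize(a,(400,400),interpolation=cv2.INTER_CUBIC),cv2.resize(b,(400,400),interpolation=cv2.INTER_CUBIC)]))
E
```

```text
time: 7.4
tool_pos: [0.5275, -0.154, 0.0997]
tool_rot: [-0.502, 0.502, -0.499, 0.497]
contact_force: [1.4, 0.5, -0.5]
gripper_width: 0.996
time: 8.3
tool_pos: [0.5237, 0.1614, 0.1003]
tool_rot: [0.503, -0.502, 0.497, -0.498]
contact_force: [-0.5, -0.6, 0.4]
gripper_width: 0.994
[0.52370688 0.16137906 0.10027704]
```

View pics/c5.png

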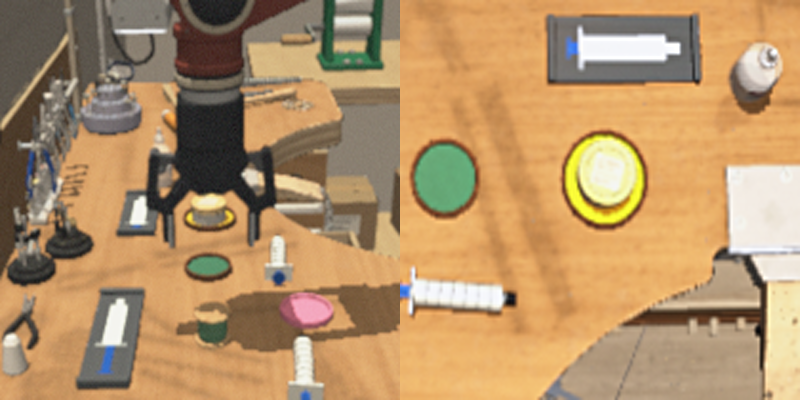

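```bash
python3 - <<'E'
from m import *
print("cams",ray("top",[(320,200)])[0].round(3))
I=cv2.imread("pics/top5.png");H=cv2.cvtColor(I,cv2.COLOR_BGR2HSV).astype(int);h,s,v=H[...,0],H[...,1],H[...,2]
print(H[202:224:2,391].tolist())
blob((s<140)&(v>150)&(h>22)&(h<35),(373,195,412,233),.032,"tin lid")
blob((h>=24)&(h<=34)&(v>150)&(s>20),(365,190,420,235),.004,"felt+tin")
# green wire in side
S=cv2.imread("pics/side0.png");Hs=cv2.cvtColor(S,cv2.COLOR_BGR2HSV).astype(int);h,s,v=Hs[...,0],Hs[...,1],Hs[...,2]
# side: tin bottom in coaster; compare with coaster
a=cv2.imread("pics/top0.png")[195:235,235:285];cv2.imwrite("pics/sp.png",cv2.resize(a,None,fx=12,fy=12,interpolation=cv2.INTER_CUBIC))
E
```

```text
cams [0.33  0.018 1.139]
[[29, 77, 244], [31, 26, 246], [28, 20, 245], [26, 26, 245], [30, 19, 245], [28, 19, 245], [32, 20, 246], [31, 70, 247], [29, 80, 245], [30, 84, 250], [17, 169, 115]]
tin lid px [392.4 209.6] area 422 world [ 0.5301 -0.1552] rect ctr 529.3 -155.4 size 55.5 53.4 ang 89.5
felt+tin px [391.2 211.8] area 625 world [ 0.5297 -0.1563] rect ctr 529.5 -157.1 size 76.5 74.5 ang 89.4
```

View pics/sp.png

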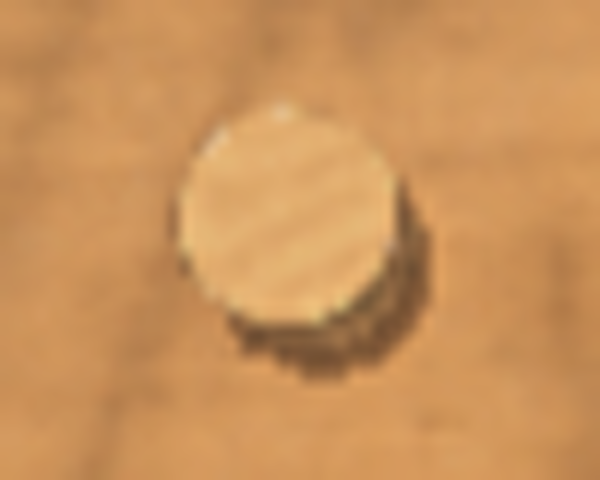

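The tin is centred within ~2 mm of the yellow coaster. The spool top is a circle with its centre at px (258.6, 212.3) and a diameter of 18.3 px.

```bash
python3 - <<'E'
from h import *
P=plane("top",[(258.6,212.3),(249.5,212.3),(267.7,212.3)],.034);print(P.round(4),"dia",P[1,1]-P[2,1]);print(manip.state()["tool_pos"])
E
```

```text
[[0.5258 0.1633 0.034 ]
 [0.5259 0.185  0.034 ]
 [0.5256 0.1417 0.034 ]] dia 0.04337785265563049
[0.52381652 0.15978862 0.09984576]
```

```bash
python3 -m jog '{"offset":[[0.04,0.07,-0.3],[0,0,-0.6],[0,0,-0.5],[0,0,-0.3],[0,0,-0.2],[0,0,-0.07],[0,0,0],[0,0,0],[0,0,0]],"angular":[[0,0,0],[0,0,0],[0,0,0],[0,0,0],[0,0,0],[0,0,0],[0,0,0],[0,0,0],[0,0,0]],"jaw":[85,85,85,85,85,85,85,70,60]}'
python3 -m jog '{"offset":[[0,0,0],[0,0,0],[0,0,0],[0,0,0],[0,0,0],[0,0,0],[0,0,0]],"angular":[[0,0,0],[0,0,0],[0,0,0],[0,0,0],[0,0,0],[0,0,0],[0,0,0]],"jaw":[50,40,30,30,30,30,30]}'
```

```text
time: 9.3
tool_pos: [0.5266, 0.1642, 0.002]
tool_rot: [0.503, -0.501, 0.498, -0.499]
contact_force: [-0.5, 0.4, 0.5]
gripper_width: 0.706
time: 10.0
tool_pos: [0.5265, 0.1643, 0.0019]
tool_rot: [0.502, -0.501, 0.498, -0.498]
contact_force: [0.3, 1.2, 5.6]
gripper_width: 0.492
```

```bash
python3 -m jog '{"offset":[[0,0,0.2],[0,0,0.4],[0,0,0.5],[0,-0.4,0.1],[0.05,-0.8,0],[0.05,-0.8,0],[0,-0.8,0],[0,-0.48,0],[0,0,0],[0,0,0]],"angular":[[0,0,0],[0,0,0],[0,0,0],[0,0,0],[0,0,0],[0,0,0],[0,0,0],[0,0,0],[0,0,0],[0,0,0]],"jaw":[30,30,30,30,30,30,30,30,30,30]}'
python3 - <<'E'
from h import *
print(manip.state()["tool_pos"])
for n in("top","side"):
    cv2.imwrite(f"pics/{n}6.png",manip.grab_frame(n))
a=cv2.imread("pics/side6.png")[100:290,220:430]
b=cv2.imread("pics/top6.png")[150:290,250:410]
cv2.imwrite("pics/c6.png",np.hstack([cv2.resize(a,(400,400),interpolation=cv2.INTER_CUBIC),cv2.resize(b,(400,400),interpolation=cv2.INTER_CUBIC)]))
E
```

```text
time: 11.0
tool_pos: [0.5302, -0.0, 0.0607]
tool_rot: [-0.502, 0.502, -0.499, 0.498]
contact_force: [0.1, 0.0, 0.0]
gripper_width: 0.502
[ 5.30223888e-01 -9.09782337e-06  6.06887002e-02]
```

View pics/c6.png

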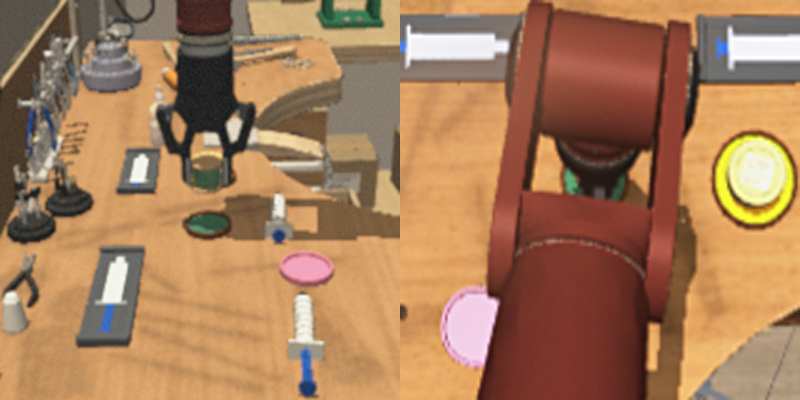

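The spool is held upright over the green coaster. I'll lower slowly and watch the force, because the fingertips could meet the rim.

```bash
python3 -m jog '{"offset":[[0.02,0,-0.4],[0,0,-0.3],[0,0,-0.2],[0,0,-0.1],[0,0,0],[0,0,0]],"angular":[[0,0,0],[0,0,0],[0,0,0],[0,0,0],[0,0,0],[0,0,0]],"jaw":[30,30,30,30,30,30]}'
python3 -m jog '{"offset":[[0,0,-0.04],[0,0,0],[0,0,0]],"angular":[[0,0,0],[0,0,0],[0,0,0]],"jaw":[30,30,30]}'
```

```text
time: 11.7
tool_pos: [0.5319, 0.0001, 0.0111]
tool_rot: [0.502, -0.502, 0.498, -0.498]
contact_force: [0.2, -0.2, 0.5]
gripper_width: 0.499
time: 12.0
tool_pos: [0.5318, -0.0, 0.0091]
tool_rot: [0.502, -0.502, 0.498, -0.498]
contact_force: [-0.1, 0.0, -0.3]
gripper_width: 0.498
```

```bash
python3 -m jog '{"offset":[[0,0,-0.03],[0,0,0],[0,0,0]],"angular":[[0,0,0],[0,0,0],[0,0,0]],"jaw":[30,30,30]}'
python3 -m jog '{"offset":[[-0.01,0,-0.02],[0,0,0],[0,0,0]],"angular":[[0,0,0],[0,0,0],[0,0,0]],"jaw":[30,30,30]}'
```

```text
time: 12.3
tool_pos: [0.5315, 0.0, 0.0073]
tool_rot: [-0.502, 0.502, -0.498, 0.498]
contact_force: [0.1, -0.2, -1.5]
gripper_width: 0.5
time: 12.6
tool_pos: [0.5317, -0.0, 0.007]
tool_rot: [0.502, -0.502, 0.498, -0.498]
contact_force: [-1.7, 0.2, 5.1]
gripper_width: 0.494
```

```bash
python3 -m jog '{"offset":[[0,0,0],[0,0,0],[0,0,0],[0,0,0.1],[0,0,0.4],[0,0,0.8],[0,0,0.6]],"angular":[[0,0,0],[0,0,0],[0,0,0],[0,0,0],[0,0,0],[0,0,0],[0,0,0]],"jaw":[48,52,58,64,70,80,80]}'
python3 -m jog '{"offset":[[-0.4,0.8,0],[-0.4,0.9,0],[-0.4,0.9,0],[-0.4,0.9,0],[-0.4,0.9,0],[-0.14,0.36,0],[0,0,0],[0,0,0]],"angular":[[0,0,-1],[0,0,-0.2],[0,0,0],[0,0,0],[0,0,0],[0,0,0],[0,0,0],[0,0,0]],"jaw":[80,70,60,60,60,60,60,60]}'
python3 - <<'E'
from h import *
from scipy.spatial.transform import Rotation as R
st=manip.state();q=st["tool_rot"];print(st["tool_pos"],R.from_quat(q[[1,2,3,0]]).as_matrix().round(3))
for n in("top","side"):
    cv2.imwrite(f"pics/{n}7.png",manip.grab_frame(n))
a=cv2.imread("pics/side7.png")[100:290,220:430]
b=cv2.imread("pics/top7.png")[150:290,250:410]
cv2.imwrite("pics/c7.png",np.hstack([cv2.resize(a,(400,400),interpolation=cv2.INTER_CUBIC),cv2.resize(b,(400,400),interpolation=cv2.INTER_CUBIC)]))
E
```

```text
time: 13.3
tool_pos: [0.5313, 0.0, 0.1031]
tool_rot: [0.502, -0.502, 0.498, -0.498]
contact_force: [1.0, -0.9, -0.1]
gripper_width: 0.937
time: 14.1
tool_pos: [0.4241, 0.238, 0.1015]
tool_rot: [-0.47, 0.47, -0.528, 0.529]
contact_force: [0.8, -0.7, 0.1]
gripper_width: 0.706
[0.42414851 0.23798183 0.10148409] [[-0.117  0.     0.993]
 [-0.993 -0.    -0.117]
 [ 0.    -1.     0.   ]]
```

View pics/c7.png

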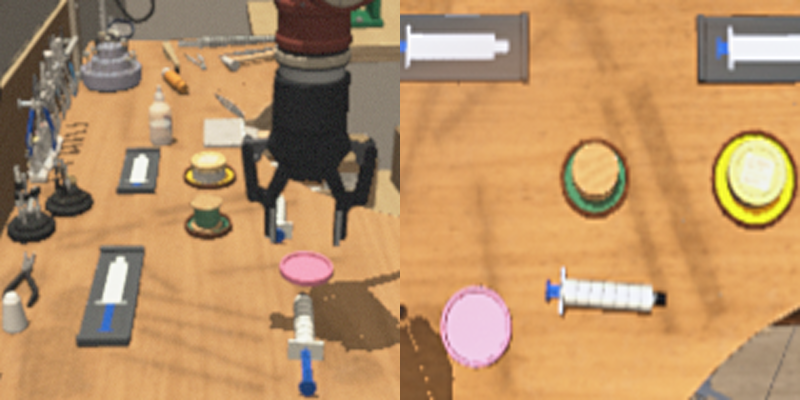

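```bash
python3 - <<'E'
from m import *
I=cv2.imread("pics/top7.png");H=cv2.cvtColor(I,cv2.COLOR_BGR2HSV).astype(int);h,s,v=H[...,0],H[...,1],H[...,2]
blob((h<25)&(v>185)&(s>60),(314,196,342,218),.038,"spool")
print(plane("top",[(328.3,208.7)],.038), plane("top",[(327.5,211.7)],.004))
a=I[195:232,305:352];cv2.imwrite("pics/sp7.png",cv2.resize(a,None,fx=12,fy=12,interpolation=cv2.INTER_CUBIC))
E
```

```text
spool px [327.6 208.6] area 263 world [ 5.326e-01 -5.000e-04] rect ctr 533.0 -0.2 size 40.3 40.9 ang 89.5
[[ 0.53245317 -0.00206717  0.038     ]] [[ 0.53129843 -0.00065864  0.004     ]]
```

View pics/sp7.png

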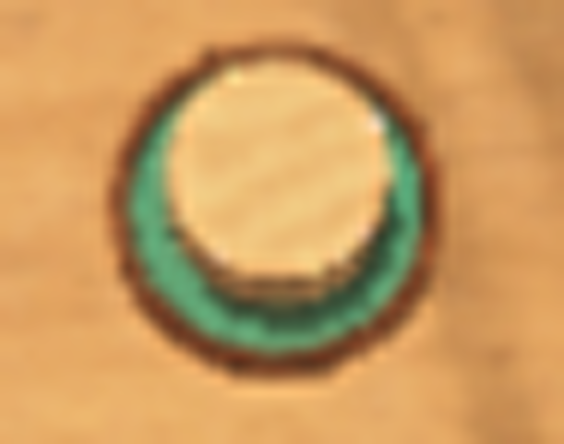

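The spool is within ~2 mm of the green coaster's centre and inside the rim. Now the full syringe: trim the yaw and descend.

```bash
python3 -m jog '{"offset":[[-0.01,0,-0.3],[0,0,-0.6],[0,0,-0.5],[0,0,-0.3],[0,0,-0.2],[0,0,-0.05],[0,0,0],[0,0,0]],"angular":[[0,0,0.37],[0,0,0],[0,0,0],[0,0,0],[0,0,0],[0,0,0],[0,0,0],[0,0,0]],"jaw":[60,60,60,60,60,60,60,50]}'
python3 - <<'E'
from h import *
for n in("top","side"):
    cv2.imwrite(f"pics/{n}8.png",manip.grab_frame(n))
a=cv2.imread("pics/side8.png")[150:310,300:440]
b=cv2.imread("pics/top8.png")[210:290,160:290]
cv2.imwrite("pics/c8.png",np.hstack([cv2.resize(a,(400,457),interpolation=cv2.INTER_CUBIC),cv2.resize(b,(400,457),interpolation=cv2.INTER_CUBIC)]))
E
```

```text
time: 15.0
tool_pos: [0.4246, 0.2381, 0.0049]
tool_rot: [-0.48, 0.479, -0.519, 0.52]
contact_force: [0.4, 0.3, 0.3]
gripper_width: 0.59
```

View pics/c8.png

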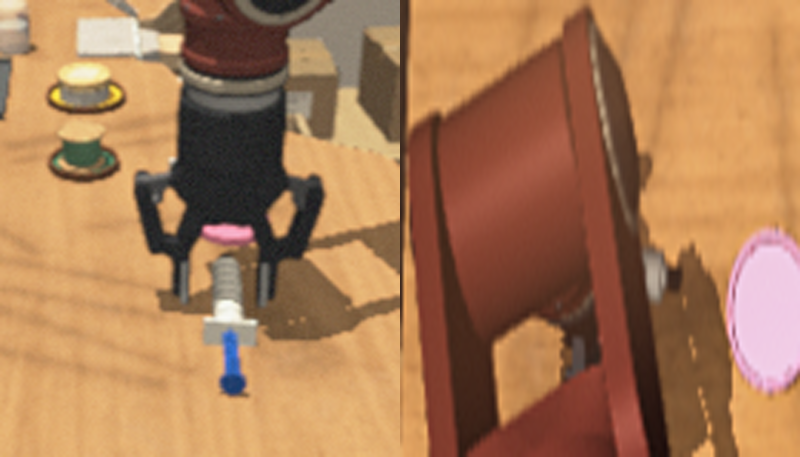

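Both fingers straddle the barrel ahead of the flange, so I'll go slightly lower and close.

```bash
python3 -m jog '{"offset":[[0,0,-0.04],[0,0,0],[0,0,0],[0,0,0],[0,0,0],[0,0,0],[0,0,0],[0,0,0],[0,0,0],[0,0,0]],"angular":[[0,0,0],[0,0,0],[0,0,0],[0,0,0],[0,0,0],[0,0,0],[0,0,0],[0,0,0],[0,0,0],[0,0,0]],"jaw":[45,40,34,28,24,15,10,10,10,10]}'
```

```text
time: 16.1
tool_pos: [0.4238, 0.2381, 0.0021]
tool_rot: [-0.48, 0.48, -0.519, 0.519]
contact_force: [-1.4, 1.7, 3.7]
gripper_width: 0.231
```

```bash
python3 -m jog '{"offset":[[0,0,0.2],[0,0,0.4],[0,0,0.6],[0.38,-0.15,0.1],[0.7,-0.3,0],[0.8,-0.35,0],[0.8,-0.35,0],[0.8,-0.35,0],[0.7,-0.3,0],[0.3,-0.15,0],[0,0,0],[0,0,0]],"angular":[[0,0,0],[0,0,0],[0,0,0],[0,0,0.2],[0,0,0.2],[0,0,0.2],[0,0,0.1],[0,0,0],[0,0,0],[0,0,0],[0,0,0],[0,0,0]],"jaw":[10,10,10,10,10,10,10,10,10,10,10,10]}'
python3 - <<'E'
from h import *
from scipy.spatial.transform import Rotation as R
st=manip.state();q=st["tool_rot"];print(st["tool_pos"],R.from_quat(q[[1,2,3,0]]).as_matrix()[:,2].round(3))
for n in("top","side"):
    cv2.imwrite(f"pics/{n}9.png",manip.grab_frame(n))
a=cv2.imread("pics/side9.png")[130:300,200:360]
b=cv2.imread("pics/top9.png")[130:230,200:330]
cv2.imwrite("pics/c9.png",np.hstack([cv2.resize(a,(400,425),interpolation=cv2.INTER_CUBIC),cv2.resize(b,(400,425),interpolation=cv2.INTER_CUBIC)]))
E
```

```text
time: 17.3
tool_pos: [0.6469, 0.1405, 0.0664]
tool_rot: [0.498, -0.499, 0.502, -0.501]
contact_force: [0.7, 0.5, -1.2]
gripper_width: 0.234
[0.6469041  0.14053303 0.06641185] [ 1.    -0.006 -0.001]
```

View pics/c9.png

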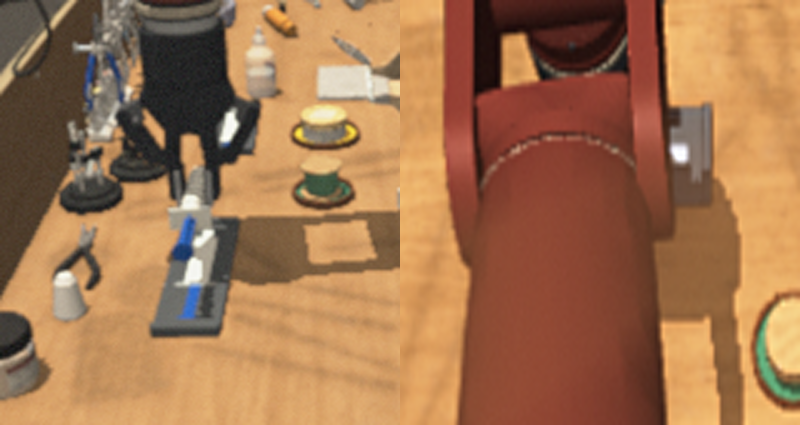

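```bash
python3 - <<'E'
from h import *
o,D=ray("side",[(200+181/2.5,130+248/2.5),(200+190/2.5,130+218/2.5)])
for d in D:
    t=(.648-o[0])/d[0];print("x=.648:",(o+t*d).round(4)); 
for y in(.24,.1845):
  for d in D:
    t=(y-o[1])/d[1];print("y=",y,(o+t*d).round(4))
E
```

```text
x=.648: [0.648  0.2251 0.0658]
x=.648: [0.648  0.1648 0.0617]
y= 0.24 [0.6453 0.24   0.0746]
y= 0.24 [0.6356 0.24   0.1031]
y= 0.1845 [0.6553 0.1845 0.0418]
y= 0.1845 [0.6448 0.1845 0.0726]
```

The plunger disc reads y .240, z .0746, so the syringe hangs level. Lowering onto the long rest.

```bash
python3 -m jog '{"offset":[[0.01,0,-0.4],[0,0,-0.3],[0,0,-0.2],[0,0,-0.15],[0,0,-0.06],[0,0,0],[0,0,0]],"angular":[[0,0,0],[0,0,0],[0,0,0],[0,0,0],[0,0,0],[0,0,0],[0,0,0]],"jaw":[10,10,10,10,10,10,10]}'
python3 -m jog '{"offset":[[0,0,-0.03],[0,0,0],[0,0,0]],"angular":[[0,0,0],[0,0,0],[0,0,0]],"jaw":[10,10,10]}'
```

```text
time: 18.1
tool_pos: [0.6486, 0.1406, 0.0119]
tool_rot: [-0.499, 0.498, -0.501, 0.502]
contact_force: [0.5, 0.3, -1.0]
gripper_width: 0.233
time: 18.4
tool_pos: [0.6483, 0.1405, 0.0101]
tool_rot: [-0.499, 0.498, -0.501, 0.502]
contact_force: [0.1, -0.1, -0.9]
gripper_width: 0.232
```

```bash
python3 -m jog '{"offset":[[-0.01,0,-0.03],[0,0,0],[0,0,0]],"angular":[[0,0,0],[0,0,0],[0,0,0]],"jaw":[10,10,10]}'
python3 -m jog '{"offset":[[0,0,0],[0,0,0],[0,0,0],[0,0,0],[0,0,0],[0,0,0.2],[0,0,0.6],[0,0,0.8],[0,0,0.3]],"angular":[[0,0,0],[0,0,0],[0,0,0],[0,0,0],[0,0,0],[0,0,0],[0,0,0],[0,0,0],[0,0,0]],"jaw":[24,28,34,40,50,50,50,50,50]}'
python3 -m jog '{"offset":[[-0.8,-0.4,0],[-0.8,-0.4,0],[-0.8,-0.5,0],[-0.8,-0.5,0],[-0.8,-0.5,0],[-0.33,-0.74,0],[0,0,0],[0,0,0]],"angular":[[0,0,-0.5],[0,0,-0.2],[0,0,0],[0,0,0],[0,0,0],[0,0,0],[0,0,0],[0,0,0]],"jaw":[60,60,60,60,60,60,60,60]}'
python3 - <<'E'
from h import *
from scipy.spatial.transform import Rotation as R
st=manip.state();q=st["tool_rot"];print(st["tool_pos"],R.from_quat(q[[1,2,3,0]]).as_matrix()[:,2].round(3))
for n in("top","side"):
    cv2.imwrite(f"pics/{n}10.png",manip.grab_frame(n))
a=cv2.imread("pics/side10.png")[130:300,200:420]
b=cv2.imread("pics/top10.png")[130:280,200:350]
cv2.imwrite("pics/c10.png",np.hstack([cv2.resize(a,(400,400),interpolation=cv2.INTER_CUBIC),cv2.resize(b,(400,400),interpolation=cv2.INTER_CUBIC)]))
E
```

```text
time: 18.7
tool_pos: [0.6475, 0.1405, 0.0082]
tool_rot: [0.498, -0.499, 0.502, -0.501]
contact_force: [-0.2, 0.4, 0.4]
gripper_width: 0.234
time: 19.6
tool_pos: [0.6504, 0.1408, 0.1091]
tool_rot: [-0.501, 0.496, -0.5, 0.503]
contact_force: [0.3, 0.3, -0.4]
gripper_width: 0.588
time: 20.4
tool_pos: [0.4311, -0.012, 0.1037]
tool_rot: [-0.48, 0.479, -0.52, 0.52]
contact_force: [0.2, 0.1, 0.6]
gripper_width: 0.705
[ 0.43106236 -0.01196166  0.10367752] [ 0.997 -0.081  0.001]
```

View pics/c10.png

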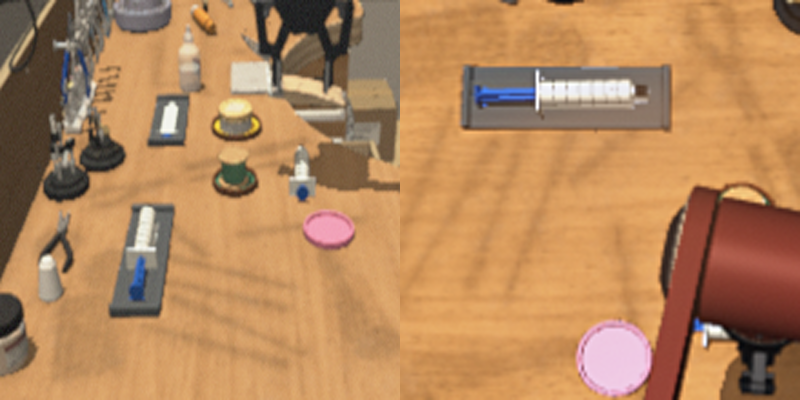

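The full syringe lies on its outline between the stops with the plunger out. Now the empty syringe.

```bash
python3 -m jog '{"offset":[[0,0.01,-0.4],[0,0,-0.6],[0,0,-0.5],[0,0,-0.3],[0,0,-0.16],[0,0,-0.07],[0,0,0],[0,0,0]],"angular":[[0,0,0],[0,0,0],[0,0,0],[0,0,0],[0,0,0],[0,0,0],[0,0,0],[0,0,0]],"jaw":[60,60,60,60,60,60,60,50]}'
python3 -m jog '{"offset":[[0,0,0],[0,0,0],[0,0,0],[0,0,0],[0,0,0],[0,0,0],[0,0,0],[0,0,0],[0,0,0],[0,0,0]],"angular":[[0,0,0],[0,0,0],[0,0,0],[0,0,0],[0,0,0],[0,0,0],[0,0,0],[0,0,0],[0,0,0],[0,0,0]],"jaw":[45,40,34,28,24,15,10,10,10,10]}'
python3 -m jog '{"offset":[[0,0,0.2],[0,0,0.5],[0,0,0.8],[0,0,0.5],[0,0,0],[0,0,0]],"angular":[[0,0,0],[0,0,0],[0,0,0],[0,0,0],[0,0,0],[0,0,0]],"jaw":[10,10,10,10,10,10]}'
python3 - <<'E'
from h import *
for n in("top","side"):
    cv2.imwrite(f"pics/{n}11.png",manip.grab_frame(n))
a=cv2.imread("pics/side11.png")[80:250,260:420]
b=cv2.imread("pics/top11.png")[150:290,250:410]
cv2.imwrite("pics/c11.png",np.hstack([cv2.resize(a,(400,400),interpolation=cv2.INTER_CUBIC),cv2.resize(b,(400,400),interpolation=cv2.INTER_CUBIC)]))
E
```

```text
time: 21.3
tool_pos: [0.4321, -0.0109, 0.0027]
tool_rot: [-0.48, 0.48, -0.519, 0.52]
contact_force: [0.2, 0.2, 0.3]
gripper_width: 0.593
time: 22.3
tool_pos: [0.4313, -0.011, 0.0021]
tool_rot: [-0.48, 0.48, -0.519, 0.52]
contact_force: [-1.1, 0.9, 5.5]
gripper_width: 0.23
time: 22.9
tool_pos: [0.4312, -0.011, 0.1021]
tool_rot: [-0.48, 0.48, -0.519, 0.52]
contact_force: [-0.1, 0.2, -0.3]
gripper_width: 0.23
```

View pics/c11.png

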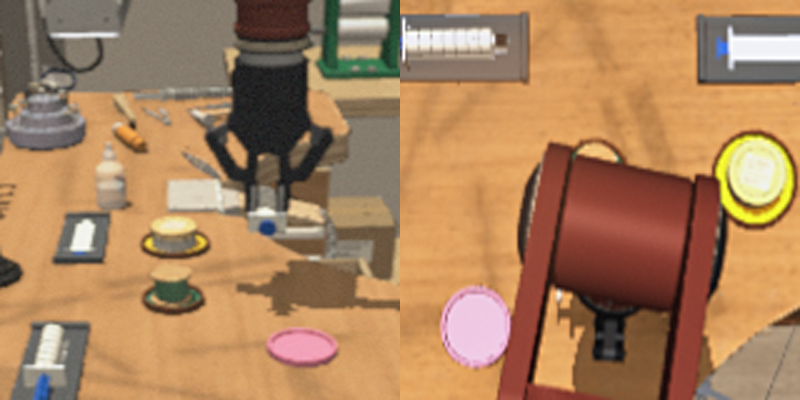

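```bash
python3 -m jog '{"offset":[[0.3,-0.25,0],[0.6,-0.45,0],[0.7,-0.55,0],[0.7,-0.55,0],[0.7,-0.55,0],[0.7,-0.55,0],[0.4,-0.3,0],[0.17,-0.18,0],[0,0,-0.4],[0,0,-0.4],[0,0,0],[0,0,0]],"angular":[[0,0,0.1],[0,0,0.2],[0,0,0.2],[0,0,0.2],[0,0,0],[0,0,0],[0,0,0],[0,0,0],[0,0,0],[0,0,0],[0,0,0],[0,0,0]],"jaw":[10,10,10,10,10,10,10,10,10,10,10,10]}'
python3 - <<'E'
from h import *
from scipy.spatial.transform import Rotation as R
st=manip.state();q=st["tool_rot"];print(st["tool_pos"],R.from_quat(q[[1,2,3,0]]).as_matrix()[:,2].round(3))
for n in("top","side"):
    cv2.imwrite(f"pics/{n}12.png",manip.grab_frame(n))
a=cv2.imread("pics/side12.png")[100:230,240:360]
b=cv2.imread("pics/top12.png")[130:270,340:500]
cv2.imwrite("pics/c12.png",np.hstack([cv2.resize(a,(400,433),interpolation=cv2.INTER_CUBIC),cv2.resize(b,(400,433),interpolation=cv2.INTER_CUBIC)]))
E
```

```text
time: 24.2
tool_pos: [0.6432, -0.1791, 0.0604]
tool_rot: [0.498, -0.499, 0.502, -0.5]
contact_force: [0.7, 0.6, 0.0]
gripper_width: 0.232
[ 0.64320236 -0.17913604  0.06039677] [ 1.    -0.006 -0.003]
```

View pics/c12.png

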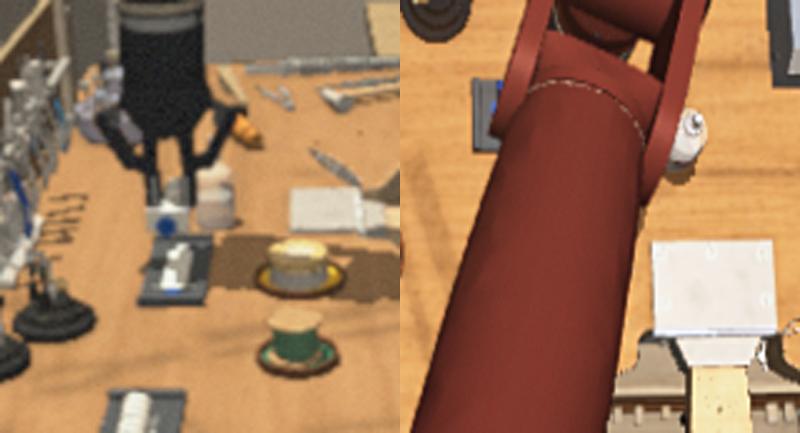

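The syringe is over the short rest and level; the bottle is clear, with the arm link well above it. Lowering.

```bash
python3 -m jog '{"offset":[[0.02,-0.01,-0.4],[0,0,-0.3],[0,0,-0.15],[0,0,-0.1],[0,0,-0.05],[0,0,0],[0,0,0]],"angular":[[0,0,0],[0,0,0],[0,0,0],[0,0,0],[0,0,0],[0,0,0],[0,0,0]],"jaw":[10,10,10,10,10,10,10]}'
python3 -m jog '{"offset":[[0,0,-0.03],[0,0,0],[0,0,0]],"angular":[[0,0,0],[0,0,0],[0,0,0]],"jaw":[10,10,10]}'
```

```text
time: 25.0
tool_pos: [0.6461, -0.1806, 0.0125]
tool_rot: [-0.499, 0.498, -0.501, 0.502]
contact_force: [-0.1, -0.4, -0.8]
gripper_width: 0.232
time: 25.3
tool_pos: [0.6457, -0.1805, 0.0105]
tool_rot: [-0.499, 0.498, -0.501, 0.502]
contact_force: [-0.2, -0.3, -0.5]
gripper_width: 0.229
```

```bash
python3 -m jog '{"offset":[[-0.02,0,-0.04],[0,0,0],[0,0,0]],"angular":[[0,0,0],[0,0,0],[0,0,0]],"jaw":[10,10,10]}'
python3 -m jog '{"offset":[[0,0,0],[0,0,0],[0,0,0],[0,0,0],[0,0,0],[0,0,0.2],[0,0,0.6],[0,0,0.8],[0,0,0.8]],"angular":[[0,0,0],[0,0,0],[0,0,0],[0,0,0],[0,0,0],[0,0,0],[0,0,0],[0,0,0],[0,0,0]],"jaw":[24,28,34,40,50,50,50,50,50]}'
python3 -m jog '{"offset":[[-0.8,0.4,0],[-0.8,0.4,0],[-0.8,0.5,0],[-0.8,0.5,0],[-0.8,0.5,0],[-0.3,0.7,0],[0,0.7,0],[0,0,0],[0,0,0]],"angular":[[0,0,0],[0,0,0],[0,0,0],[0,0,0],[0,0,0],[0,0,0],[0,0,0],[0,0,0],[0,0,0]],"jaw":[60,60,60,60,60,60,60,60,60]}'
python3 - <<'E'
from m import *
for n in("top","side"):
    cv2.imwrite(f"pics/{n}13.png",manip.grab_frame(n))
I=cv2.imread("pics/top13.png")
a=I[135:295,165:475]
cv2.imwrite("pics/top13z.png",cv2.resize(a,None,fx=2.5,fy=2.5,interpolation=cv2.INTER_CUBIC))
a=cv2.imread("pics/side13.png")[150:310,220:430]
cv2.imwrite("pics/side13z.png",cv2.resize(a,None,fx=3.5,fy=3.5,interpolation=cv2.INTER_CUBIC))
H=cv2.cvtColor(I,cv2.COLOR_BGR2HSV).astype(int);h,s,v=H[...,0],H[...,1],H[...,2]
w=(s<70)&(v>150);b=(h>100)&(h<130)&(s>100)
blob(w,(225,150,305,185),.017,"fullW");blob(b,(225,150,305,185),.017,"fullB")
blob(w,(372,150,428,185),.017,"emptyW");blob(b,(370,150,428,185),.017,"emptyB")
E
```

```text
time: 25.6
tool_pos: [0.6445, -0.1804, 0.0082]
tool_rot: [0.498, -0.499, 0.502, -0.501]
contact_force: [-0.5, -0.6, -1.1]
gripper_width: 0.229
time: 26.5
tool_pos: [0.6442, -0.1803, 0.1298]
tool_rot: [0.498, -0.499, 0.502, -0.501]
contact_force: [0.6, 0.2, -1.0]
gripper_width: 0.588
time: 27.4
tool_pos: [0.4299, 0.0048, 0.1292]
tool_rot: [-0.499, 0.499, -0.5, 0.502]
contact_force: [0.2, -0.5, -0.8]
gripper_width: 0.7
fullW px [269.7 164.8] area 406 world [0.647  0.1404] rect ctr 651.9 136.2 size 38.4 101.0 ang 1.1
fullB px [238.4 165. ] area 118 world [0.6473 0.2176] rect ctr 645.1 216.7 size 55.5 17.6 ang 86.5
emptyW px [399.9 165. ] area 358 world [ 0.6446 -0.1802] rect ctr 648.7 -181.2 size 40.3 101.0 ang 5.1
emptyB px [379.1 165.2] area 36 world [ 0.6441 -0.1288] rect ctr 643.3 -129.7 size 12.4 17.9 ang 88.1
```

View pics/top13z.png

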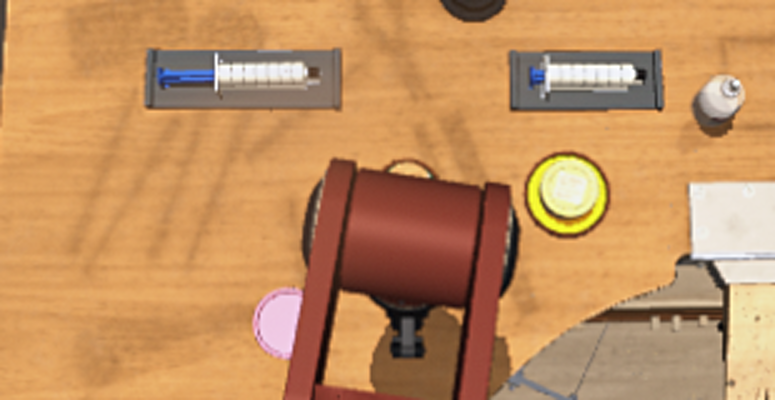

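View pics/side13z.png

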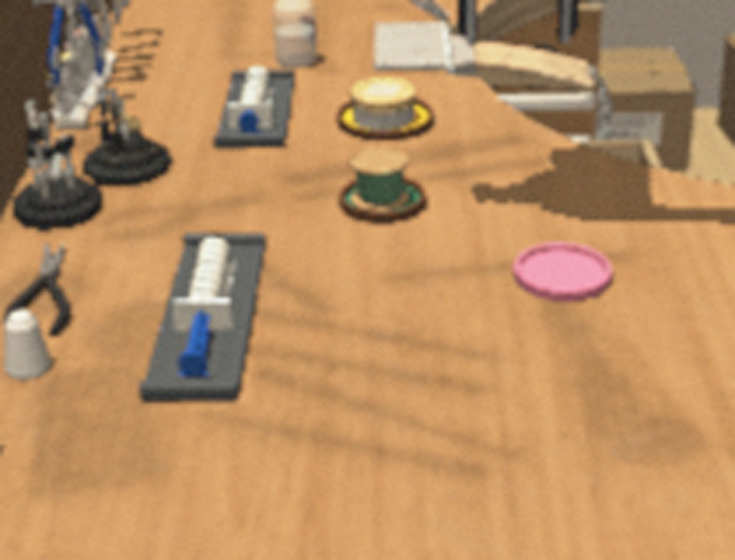

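All four items are placed, the full plunger is still out (the blue spans about 57 mm), the bottle is in its original place and the gripper is clear. Handing in.

```bash
python3 -c "
from plant import manip
print(manip.job_done(), manip.state()['time'])"
```

```text
the job is handed in; nothing more can be done
the job is handed in; nothing more can be done
```

I moved all four supplies to their places in about 27 s of robot time and handed the job in. `job_done` reported no verdict.

**Last camera checks:**
- **Tin:** inside the yellow coaster, about 2 mm from its centre.
- **Spool:** standing inside the green coaster, about 2 mm from its centre.
- **Syringes:** the full one lies on the long rest and the empty one on the short rest. Both are tip to the painted tip and visibly within the limits, to about 2–4 mm and a few degrees.
- **Full plunger:** still well out; the blue part measures about 57 mm in view.
- **Flux bottle:** unmoved in the top view.
- **Forces:** wrist readings stayed under about 6 N, and the gripper was clear of everything at the end.

**Disagreements:**
- The side camera read positions about 5–10 mm farther in y than the top camera when cast onto a plane. I used the top view, which agreed with the gripper to about 1–2 mm.
- The last syringe outlines were blurred by paint showing beneath them. One box fit on the empty syringe gave 5°, against nearly 0° from the tool's heading at release.

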